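# Slide a glued clog sole under the press flap

## Robot

A 7-joint arm with a two-finger parallel gripper is mounted at the origin on the work surface. World frame = base frame: x ahead of the robot, y to its left, z up, the work surface at z = 0. Lengths are in mm, angles in rad, forces in N, time in s.
With the tool pointing down it reaches from about 400 to 875 mm from the base axis. Payload 4.4 kg.
Tool frame: the origin (TCP) lies at the very end of the fingers, on their centre line; the grasp point (between the pads) lies 19 mm behind it; z points along the fingers, y is the direction in which the jaws open and shut (so a half turn about z gives the same grasp; the last joint's range is limited). The gripper opens to 85 mm and grips with 20 to 120 N. Pads are 22 mm wide; open, the fingers measure 114 mm over their backs; the gripper's body (76 mm by 85 mm) begins 54 mm behind the grasp point. The pads swing forward as they close: fully open they stand 13 mm farther back than shut.
Start: joints at [-1.246, 0.628, 0.038, 1.517, -0.027, 0.996, -0.02], TCP at [247.581, 601.017, 231.313] pointing down, gripper open.
Joint ranges: [-3.06, 3.06], [-0.37, 2.12], [-1.25, 1.32], [0.18, 2.47], [-1.1, 4.24], [0.23, 1.98], [-2.94, 2.94]. Speed limits (rad/s): [2.57, 2.57, 3.14, 3.14, 3.14, 3.14, 3.14].

## Interface

Orientations are given as [roll, pitch, yaw] about the fixed x, y, z axes, in that order (R = Rz(yaw) Ry(pitch) Rx(roll)).
In Python, from cell import ctrl, eyes gives the robot as it stands.
- The arm moves only by the tool move_arm, never from a script. Its argument "increments" is a list of rows, each a list of 6 numbers: the shift along the tool's x, y, z in cm, then the turn, a rotation vector about the tool's x, y, z in degrees. In form: [[x, y, z, wx, wy, wz], ...]. A call has 1 to 20 rows; each row is the pose to reach, as a shift and turn from the pose commanded when the call began, along the tool's axes at that moment; what a row does not reach only later rows make up. A row lasts 1/10 s, in which the tool goes at most 50 mm and 8.59 degrees, less where a joint would pass 70% of its speed; a pose out of reach is approached as far as the arm can. A call with a gripper value outside its range is refused whole. "grip" is the opening, from -1 (shut) to 1 (fully open), set as the call begins (left out, the last holds). The fingers move at their own pace and stop on an object; the grip force is fixed at half the most. Time passes only in rows, so rows that repeat a pose let the fingers close. It gives the time, the measured TCP pose, the force and the opening at its end, in the units of the state.
- ctrl.read_state(): the state, without advancing time (a new reading comes with each control period).
- eyes.get_image(name): name is "side" or "top" or "wrist"; returns the picture (400x640x3 uint8, red, green, blue); there is no depth.
- eyes.calibration(name): a dict with "fx", "fy", "cx", "cy" (pixels), "pose" (4x4, takes a point from camera to world coordinates); the wrist camera has in their place "tool_from_camera" (4x4, takes a point from camera to tool coordinates, whose origin is the TCP and whose axes are the flange's). Camera axes: x right, y up, looking along -z (the intrinsics and any distortion apply to the point x, -y, -z); pixel columns grow to the right and rows downward; lengths in mm; the calibration is good to about 2 mm. The wrist camera is an equidistant fisheye: a pixel r from the principal point sees the ray r / f radians off the axis. A picture is of the moment at which its call begins: read the wrist's pose just before it. calibration takes no time and is no camera call.
- ctrl.finish_job(): hands the job in, once; it reports no verdict.
The state is a dict: "clock": time; "qpos": joint angles; "qd": joint speeds; "tau": joint torques, N m; "eef_pos": TCP position; "tool_rot": TCP orientation; "force": force on the tool from outside, world axes, zero at the start; "torque": the same for the moment, N m; "width": finger opening in mm.
Only numpy, scipy, OpenCV 4.12 (cv2) and the standard library are available. Lean on these libraries where they do the work, as an engineer would, in place of code of your own. Each camera call takes 0.05 s, during which the arm holds its last target. There are 200 camera calls.

## Task

The freshly glued clog sole standing in the lane of the small spring press has to go under the press flap. Press the flap's long finger bar down with one fingertip to swing the flap up and, keeping it down, push the sole along the lane with the other fingertip until its toe is up against the end stop; then let the bar up so that the flap comes down on the sole, and leave it there. Push the sole only, never pick it up, and leave everything else on the table where it is.

Things in the scene. Friction and masses are not known exactly. Their poses are not given: they have to be found in the camera images.
- press: Spring press fixed to the table: grey laminate base at x -180 to 100, y -90 to 10 mm, 6 mm thick. Origin on the table under the flap's hinge line, at the flap's entry edge. x runs along the lane towards the end stop (push direction), y level towards the finger bar, z up. Hinge line along x at y 0, 38 mm above the table; its posts (x -174 and 92) are 14 mm wide, 47 mm high.
- lane_end (a point): Foot of the end stop's face, at press x 90, y -45 mm, on the lane floor (6 mm above the table). The wooden stop is 24 mm high. The lane lies between guides 10 mm high, inner faces at press y -13 and -76 mm; it is open above and at the -x end.
- flap (a joint): Flap angle, rad: 0 closed (start), 1.27 fully open (stop). Flap and finger bar are one rocking piece of 4 mm sheet, sprung shut. Closed, the flap bars the lane; above about 0.4 rad the sole passes under. Let go, it rests on the sole at about 0.35. Pushing the bar down opens it, 2 to 8 N at y 30 mm; a fingertip may slide along the pressed bar in x.
- bar_end (a point): Outer edge of the finger bar at its entry end; moves with it. The bar spans press x -168 to 80 mm and 46 mm out from the hinge on the +y side. Closed it slopes 35 degrees up outwards (outer edge at y 38, 64 mm above the table); fully pressed it slopes 38 degrees down: its top is then about 21 mm above the table at y 25 mm, 16 mm at y 32.
- flap_edge (a point): Free edge of the flap at its entry end (press x 0); moves with it. The flap spans press x 0 to 80 mm and 50 mm out from the hinge on the -y side. Closed it slopes 20 degrees down outwards, free edge 21 mm above the table; fully open the edge is 78 mm up, at y -30 mm.
- sole_mid (a point): Centre (half-way up) of the loose sole in the lane: child's wooden clog sole with cork top, 95 x 56 x 30 mm, about 110 g. x points to the round toe (radius 28 mm), which faces the end stop; the flat straight heel is 47.5 mm behind this point. With the toe on the stop this point is at press x 42.5 mm and the heel sticks 5 mm out from under the flap.
- sole2: Bystander: a smaller finished sole of the same make, 75 x 44 x 30 mm, on the table beside the lane. Origin under its centre.
- marker1: Bystander: black marker pen 136 mm long, 13 mm thick, lying beside the press. Origin on its underside near its middle.
- marker2: Bystander: black marker pen with a green cap, 136 mm long, lying on the table.
- cup: Bystander: orange plastic cup full of white-capped pens, 90 mm across, about 130 mm tall. Origin under its centre.
- glue: Bystander: white glue bottle, 48 mm across, 130 mm tall. Origin under its centre.
- notepad: Bystander: paper pad 100 x 150 x 12 mm. Origin under its centre.
- sole: The same loose sole as sole_mid; origin on its underside, below its centre.
There are look-alikes about, which are no part of the job. Leave any pink or yellow look-alike of the sole alone.

How it is judged (in metres and radians):
On the way, in this order (a step that is already met when the one before it is completed fails the run):
1. a finger holds the flap open while the sole is still outside (value of joint flap above 0.6 rad and contact force between the fingers and flap above 0.5 N and x of sole_mid in the frame of press below -0.048 m), for 0.1 s.
2. the sole is at the end stop, pushed there under the flap that a finger still holds open (x of sole_mid in the frame of press between 0.0345 and 0.046 m and y of sole_mid in the frame of press between -0.053 and -0.037 m and z of sole_mid in the frame of press below 0.026 m and angle between the x axis of press and the x axis of sole_mid, either way round below 0.12 rad and value of joint flap above 0.5 rad and contact force between the fingers and flap above 0.5 N), for 0.1 s.
At the end, for the whole second after the job is handed in: The sole lies flat and straight in the lane with its toe within 8 mm of the end stop, at rest, and the flap has come down and rests on it (flap joint 0.2 to 0.48 rad) (x of sole_mid in the frame of press between 0.0345 and 0.046 m and y of sole_mid in the frame of press between -0.053 and -0.037 m and z of sole_mid in the frame of press below 0.026 m and angle between the x axis of press and the x axis of sole_mid, either way round below 0.12 rad and value of joint flap between 0.2 and 0.48 rad and contact force between flap and sole above 0.3 N and linear speed of sole below 0.01 m/s); the robot touches nothing.
It fails at once if the sole is lifted more than 12 mm off the lane floor (z of sole_mid in the frame of press above 0.033 m).
It fails at once if the sole is tipped (angle between sole_mid's own z axis and vertical above 0.35 rad).
It fails at once if another thing on the table is moved more than 15 mm (distance of any of sole2, marker1, marker2, cup, glue, notepad from where it was at the start of the episode above 0.015 m).
It also fails if it takes over 51 s, if anything falls off the work surface, if the arm or the gripper's body presses on something with over 40 N, if the wrist force passes 120 N, or if a joint passes its speed limit or range.

## Working session

There is one attempt and no reset: what is moved stays moved. The work goes in short steps, Python scripts to look and compute and a tool call to move; the robot and the scene stay as the last step left them, time stands still between calls to the robot, and variables do not carry over. Pictures are saved under pics/ and viewed, about 8 in all and at most 12, crops included, and the job is handed in when it is done.

Besides the shell and the picture viewer there is one more tool, called after "Call:" as a command line: name --pt "numbers of a row" for each row, then --argument value for the rest. move_arm: Moves the arm, as the interface text tells. Its arguments: {"type":"object","properties":{"increments":{"type":"array","items":{"type":"array","items":{"type":"number"}}},"grip":{"type":"number"}},"required":["increments"]}

```bash
mkdir -p pics; ls; python3 - <<'E'
from cell import ctrl, eyes
import cv2, numpy as np
s=ctrl.read_state(); print({k:np.round(v,3) for k,v in s.items()})
for n in("top","side"):
    cv2.imwrite(f"pics/{n}0.png",eyes.get_image(n)[:,:,::-1]); c=eyes.calibration(n); print(n,{k:np.round(v,2) for k,v in c.items()})
E
```

```text
pics
{'clock': np.float64(0.0), 'qpos': array([-1.246,  0.629,  0.038,  1.518, -0.027,  0.996, -0.02 ]), 'qd': array([ 0.   , -0.   , -0.001,  0.001,  0.002,  0.002,  0.001]), 'tau': array([-0.0000e+00, -5.6339e+01,  1.2260e+00, -1.9344e+01,  1.1000e-02,
        1.0000e-02, -0.0000e+00]), 'eef_pos': array([247.344, 600.4  , 230.356]), 'tool_rot': array([-3.14 ,  0.   ,  2.751]), 'force': array([ 0.372, -0.209,  0.515]), 'torque': array([-0.023,  0.054, -0.015]), 'width': np.float64(85.682)}
top {'fx': np.float64(490.41), 'fy': np.float64(490.41), 'cx': np.float64(319.77), 'cy': np.float64(205.49), 'pose': array([[ 2.00000e-02,  9.90000e-01, -1.00000e-01,  4.05200e+02],
       [-1.00000e+00,  3.00000e-02,  1.00000e-02,  5.26000e+00],
       [ 2.00000e-02,  1.00000e-01,  1.00000e+00,  1.40994e+03],
       [ 0.00000e+00,  0.00000e+00,  0.00000e+00,  1.00000e+00]])}
side {'fx': np.float64(369.51), 'fy': np.float64(369.51), 'cx': np.float64(315.5), 'cy': np.float64(198.68), 'pose': array([[ 9.9000e-01,  1.0000e-01, -7.0000e-02,  4.3161e+02],
       [-1.2000e-01,  7.7000e-01, -6.2000e-01, -7.2546e+02],
       [-1.0000e-02,  6.3000e-01,  7.8000e-01,  9.4443e+02],
       [ 0.0000e+00,  0.0000e+00,  0.0000e+00,  1.0000e+00]])}
```

View pics/top0.png

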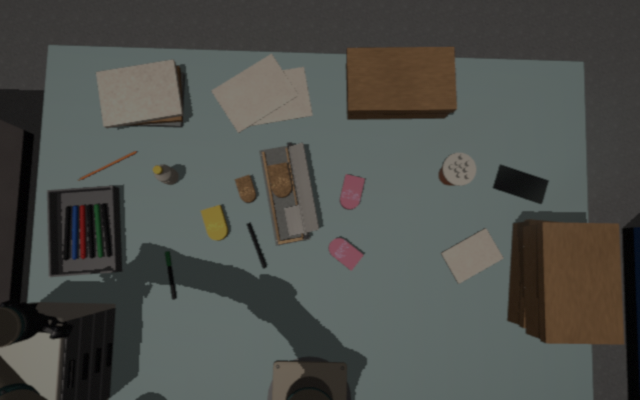

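View pics/side0.png

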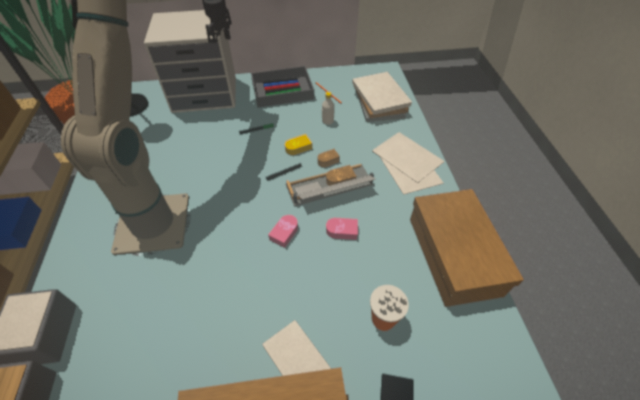

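Top view: press at about (288,195), entry at the top (far from the robot), flap at the bottom left (292,218), finger bar on the right. I'll zoom in on it.

```bash
python3 - <<'E'
import cv2
a=cv2.imread("pics/top0.png")[130:260,220:380]
b=cv2.resize(a,None,fx=4.6,fy=4.6,interpolation=cv2.INTER_CUBIC); b=cv2.convertScaleAbs(b,alpha=1.6)
cv2.imwrite("pics/top0c.png",b)
E
```

```text
(no output)
```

View pics/top0c.png

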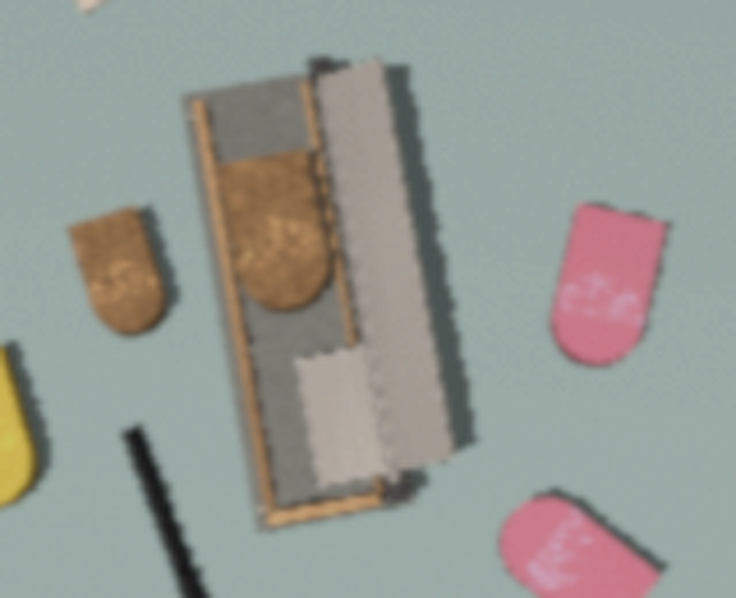

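Crop: base corners at (184,97) and (258,530), bar edge from (382,60) to (455,455), flap edge corners at (296,360) and (320,487), sole heel corners at (216,162) and (312,150), toe at (290,311). I'll fit the press frame to these.

```bash
cat >h.py <<'E'
from cell import ctrl, eyes
import numpy as np
from scipy.optimize import least_squares
from scipy.spatial.transform import Rotation as R
def cast(n,u,v,z):
    c=eyes.calibration(n); P=np.array(c["pose"])
    d=P[:3,:3]@np.array([(u-c["cx"])/c["fx"],-(v-c["cy"])/c["fy"],-1]); o=P[:3,3]
    return (o+d*(z-o[2])/d[2])[:2]
def fit(pairs):
    L=np.array([p[0][:2] for p in pairs]);W=np.array([p[1] for p in pairs])
    def f(q):
        c,s=np.cos(q[2]),np.sin(q[2]); return (L@np.array([[c,s],[-s,c]])+q[:2]-W).ravel()
    r=least_squares(f,[W[0,0],W[0,1],3.0]); return r.x,r.fun.reshape(-1,2)
def w2p(q,w):
    c,s=np.cos(q[2]),np.sin(q[2]); return (np.asarray(w)-q[:2])@np.array([[c,-s],[s,c]])
def p2w(q,p):
    c,s=np.cos(q[2]),np.sin(q[2]); return np.asarray(p)@np.array([[c,s],[-s,c]])+q[:2]
E
python3 - <<'E'
from h import *
k=lambda x,y,z:cast("top",220+(x+.5)/4.6-.5,130+(y+.5)/4.6-.5,z)
pr=[((-180,-90),k(184,97,6)),((100,-90),k(258,530,6)),((-168,38),k(382,60,64)),((80,38),k(455,455,64)),((0,-47),k(296,360,21)),((80,-47),k(320,487,21))]
q,e=fit(pr);print(q.round(3));print(e.round(1))
for n,p in dict(heelL=(216,162),heelR=(312,150),toe=(290,311)).items(): print(n,k(*p,36).round(),w2p(q,k(*p,36)).round(1))
for n,p in dict(s2=(118,268)).items(): print(n,k(*p,30).round(),w2p(q,k(*p,30)).round(1))
print("marker top",w2p(q,k(133,430,10)))
E
```

```text
[541.877  40.035   3.348]
[[ 1.6  1.7]
 [-1.4  0.1]
 [ 2.  -0.5]
 [-2.3 -1. ]
 [ 0.3 -0.5]
 [-0.1  0.3]]
heelL [652. 139.] [-127.7  -74.2]
heelR [661.  80.] [-124.6  -14.7]
toe [561.  90.] [-28.6 -45.4]
s2 [585. 197.] [ -74.5 -145. ]
marker top [  23.89608403 -154.86189478]
```

```bash
cat >>h.py <<'E'
Q=np.array([541.877,40.035,3.348])
def goto(px,py,z,a=15,r=6):
    """increment [cm,deg] from measured pose to press-frame target"""
    s=ctrl.read_state(); M=R.from_euler("xyz",s["tool_rot"]); p=np.array(s["eef_pos"])
    T=R.from_euler("z",Q[2])*R.from_euler("x",r,degrees=True)*R.from_euler("y",-a,degrees=True)*R.from_euler("x",np.pi)
    w=np.append(p2w(Q,(px,py)),z)
    print("inc",(M.inv().apply(w-p)/10).round(2),(M.inv()*T).as_rotvec(degrees=True).round(1))
def st():
    s=ctrl.read_state(); print(round(s["clock"],2),w2p(Q,s["eef_pos"][:2]).round(1),round(s["eef_pos"][2],1),"F",np.round(s["force"],1),"w",round(s["width"],1),"q",np.round(s["qpos"],2))
E
python3 -c "
from h import *
st();goto(-147,-8,150)"
```

```text
0.1 [ 173.4 -608.9] 230.5 F [ 0.5 -0.2 -0.9] w 85.4 q [-1.25  0.63  0.04  1.52 -0.03  1.   -0.02]
inc [-60.28 -31.65   8.1 ] [ 10.2  12.7 -33.2]
```

Call:
move_arm --pt "-1.5 -0.8 0 0.5 0.6 -1.7" --pt "-4.5 -2.4 0 1 1.3 -3.3" --pt "-8 -4.2 0 1.8 2.2 -6" --pt "-12 -6.3 0 2.6 3.2 -8.5" --pt "-16 -8.4 0 3.4 4.2 -11" --pt "-20 -10.5 0 4.2 5.2 -13.5" --pt "-24 -12.6 0.5 5 6.2 -16" --pt "-28 -14.7 1 5.8 7.2 -18.5" --pt "-32 -16.8 2 6.6 8.2 -21" --pt "-36 -18.9 3 7.4 9.2 -23.5" --pt "-40 -21 4 8 10 -26" --pt "-44 -23.1 5 8.6 10.8 -28" --pt "-48 -25.2 6 9.2 11.5 -30" --pt "-52 -27.3 6.5 9.7 12.1 -31.5" --pt "-55.5 -29.1 7 10 12.4 -32.5" --pt "-58 -30.5 7.5 10.2 12.7 -33.2" --pt "-59.6 -31.3 8 10.2 12.7 -33.2" --pt "-60.3 -31.6 8.1 10.2 12.7 -33.2" --pt "-60.3 -31.6 8.1 10.2 12.7 -33.2" --pt "-60.3 -31.6 8.1 10.2 12.7 -33.2" --grip 0.55

```text
clock: 2.1
eef_pos: [684.1, 80.8, 150.3]
tool_rot: [-3.035, -0.26, -2.961]
force: [0.3, 0.1, 0.4]
width: 66.5
```

```bash
python3 -c "
from h import *
import cv2
st();goto(-147,-8,100)
cv2.imwrite('pics/w1.png',eyes.get_image('wrist')[:,:,::-1])
c=eyes.calibration('wrist');print({k:np.round(v,3) for k,v in c.items()})
"
```

```text
2.1 [-147.5  -10.7] 150.3 F [0.3 0.1 0.4] w 66.5 q [-0.18  0.92 -0.07  1.17  0.15  1.32  1.48]
inc [-1.25  0.24  4.88] [0.1 0.  0.1]
{'fx': np.float64(309.707), 'fy': np.float64(309.707), 'cx': np.float64(313.45), 'cy': np.float64(197.194), 'tool_from_camera': array([[-1.00000e-03,  9.54000e-01,  3.00000e-01,  7.71750e+01],
       [ 1.00000e+00,  0.00000e+00,  1.00000e-03, -1.44500e+00],
       [ 1.00000e-03,  3.00000e-01, -9.54000e-01, -1.42443e+02],
       [ 0.00000e+00,  0.00000e+00,  0.00000e+00,  1.00000e+00]])}
```

View pics/w1.png

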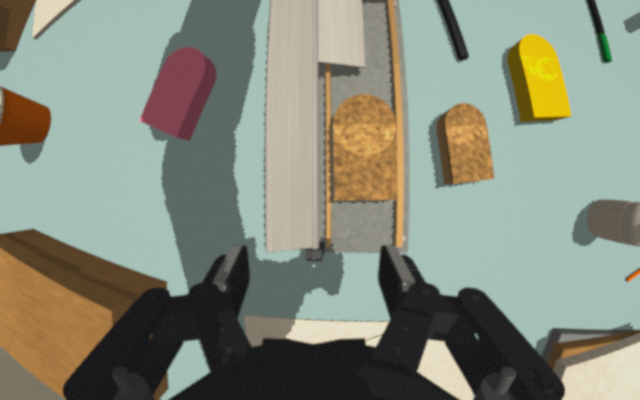

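Wrist view: bar at left (265–325), heel from (332,202) to (398,200), bar entry end at (267,248), and fingertips at about (247,247) and (381,247). I'll check these against the fit and find the tip depth.

```bash
cat >>h.py <<'E'
def ray(u,v):
    c=eyes.calibration("wrist"); dx,dy=u-c["cx"],v-c["cy"]; r=np.hypot(dx,dy); t=r/c["fx"]
    d=np.array([np.sin(t)*dx/r,-np.sin(t)*dy/r,-np.cos(t)]); P=np.array(c["tool_from_camera"])
    return P[:3,3],P[:3,:3]@d
def wcast(u,v,z):
    s=ctrl.read_state(); M=R.from_euler("xyz",s["tool_rot"]); o,d=ray(u,v)
    o=M.apply(o)+s["eef_pos"]; d=M.apply(d); return w2p(Q,(o+d*(z-o[2])/d[2])[:2]).round(1)
E
python3 -c "
from h import *
for n,u,v,z in (('heelL',398,200,36),('heelR',332,202,36),('toe',364,95,36),('bar entry out',267,248,64),('flap corner',362,67,21),('base corner',406,248,6)): print(n,wcast(u,v,z))
for u,v,y in ((247,247,-33.2),(381,247,33.2)):
  o,d=ray(u,v); print(o+d*(y-o[1])/d[1])
"
```

```text
heelL [-123.9  -72.2]
heelR [-126.   -13.8]
toe [-30.1 -42.8]
bar entry out [-162.7   38. ]
flap corner [  3.2 -42.7]
base corner [-173.3  -87. ]
[ 11.46838299 -33.2        -12.59576049]
[ 5.84877123 33.2        -1.51886713]
```

Wrist and top fits agree within about 4 mm. Descending onto the bar.

```bash
python3 -c "
from h import *
goto(-147,-8,65);goto(-147,-8,18)"
```

```text
inc [-2.14  0.57  8.27] [0.1 0.1 0.1]
inc [-3.35  1.05 12.79] [0.1 0.1 0.1]
```

Call:
move_arm --pt "-0.6 -0.1 1.5 0 0 0" --pt "-1 0.1 3.5 0 0 0" --pt "-1.5 0.3 5.5 0 0 0" --pt "-1.9 0.45 7.2 0 0 0" --pt "-2.14 0.57 8.2 0 0 0" --pt "-2.3 0.63 8.8 0 0 0" --pt "-2.45 0.7 9.4 0 0 0" --pt "-2.6 0.75 10 0 0 0" --pt "-2.75 0.82 10.6 0 0 0" --pt "-2.9 0.88 11.2 0 0 0" --pt "-3.05 0.94 11.7 0 0 0" --pt "-3.15 0.98 12.1 0 0 0" --pt "-3.15 0.98 12.1 0 0 0"

```text
clock: 3.45
eef_pos: [685.8, 74.4, 25.2]
tool_rot: [-3.032, -0.257, -2.964]
force: [1.5, -2.3, 5.1]
width: 66.2
```

```bash
python3 -c "
from h import *
import cv2
st();goto(-147,-8,16)
a=eyes.get_image('wrist')[:,:,::-1]; b=eyes.get_image('side')[130:230,240:410,::-1]
b=cv2.convertScaleAbs(cv2.resize(b,(640,376),interpolation=cv2.INTER_CUBIC),alpha=1.4)
a=cv2.resize(a[:,:],(352,220));cv2.imwrite('pics/d1.png',np.vstack([b,np.pad(a,((0,0),(0,288),(0,0)))]))
"
```

```text
3.45 [-147.9   -4.1] 25.2 F [ 1.5 -2.3  5.1] w 66.2 q [-0.17  1.06 -0.06  1.22  0.17  1.13  1.46]
inc [-0.14  0.48  0.87] [-0.1  0.2 -0.1]
```

View pics/d1.png

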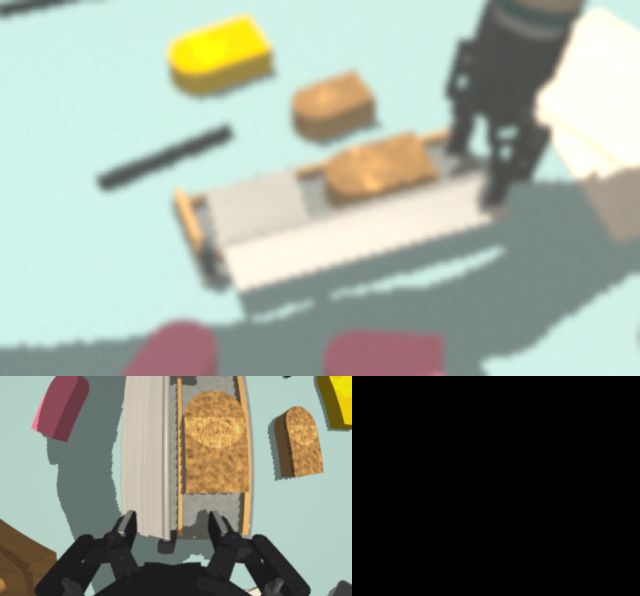

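The side view shows the bar finger on the bar's entry end and the pusher behind the heel, with 5 N on the tool. Pressing deeper and shifting y back.

Call:
move_arm --pt "-0.05 0.15 0.3 0 0 0" --pt "-0.1 0.3 0.6 0 0 0" --pt "-0.14 0.5 0.85 0 0 0" --pt "-0.14 0.5 0.95 0 0 0" --pt "-0.14 0.5 0.95 0 0 0" --pt "-0.14 0.5 0.95 0 0 0"

```text
clock: 4.15
eef_pos: [684.9, 77.6, 15.8]
tool_rot: [-3.031, -0.255, -2.964]
force: [4.0, -3.6, 5.1]
width: 66.2
```

```bash
python3 -c "
from h import *
import cv2
st();goto(-60,-8,14);goto(-18,-8,14)
a=eyes.get_image('top')[130:260,220:380,::-1]; b=eyes.get_image('side')[150:215,270:390,::-1]
b=cv2.convertScaleAbs(cv2.resize(b,(640,347),interpolation=cv2.INTER_CUBIC),alpha=1.4)
a=cv2.convertScaleAbs(cv2.resize(a,(308,250),interpolation=cv2.INTER_CUBIC),alpha=1.6);cv2.imwrite('pics/d2.png',np.vstack([b,np.pad(a,((0,0),(0,332),(0,0)))]))
"
```

```text
4.15 [-147.6   -7.5] 15.8 F [ 4.  -3.6  5.1] w 66.2 q [-0.18  1.07 -0.06  1.23  0.17  1.11  1.45]
inc [8.43 0.07 2.39] [-0.1  0.3 -0.1]
inc [12.49  0.06  3.46] [-0.1  0.3 -0.1]
```

View pics/d2.png

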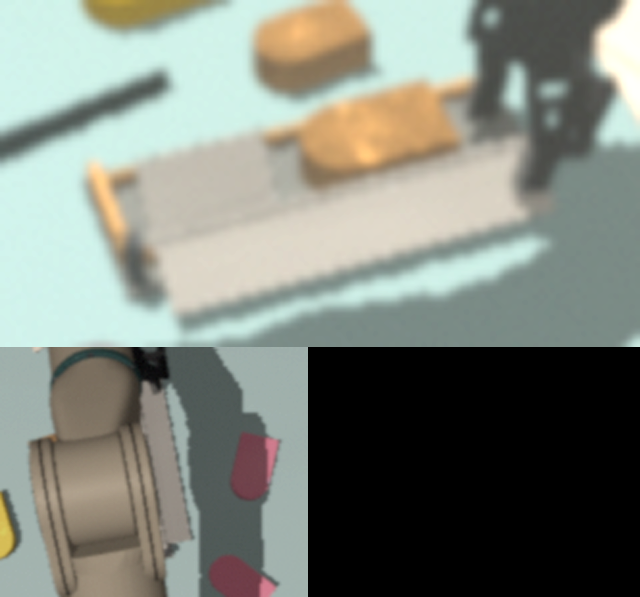

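The side view shows the flap raised (entry free corner at crop (270,133)) and the bar pressed (far outer corner at (183,318)). Estimating the angle from those.

```bash
python3 -c "
from h import *
c=eyes.calibration('side');P=np.linalg.inv(np.array(c['pose']))
def pr(x,y,z):
  w=np.append(p2w(Q,(x,y)),z);v=P[:3,:3]@w+P[:3,3]
  return ((c['cx']+c['fx']*v[0]/-v[2]-270)*5.33,(c['cy']-c['fy']*v[1]/-v[2]-150)*5.33)
for t in (0,.4,.6,.8,1,1.2):
  a=t-np.radians(20);b=np.radians(35)-t
  print(t,np.round(pr(0,-50*np.cos(a),38+50*np.sin(a))),np.round(pr(80,46*np.cos(b),38+46*np.sin(b))))
"
```

```text
0 [253. 169.] [170. 257.]
0.4 [252. 144.] [175. 285.]
0.6 [253. 135.] [176. 296.]
0.8 [254. 129.] [176. 304.]
1 [257. 125.] [175. 310.]
1.2 [261. 125.] [174. 313.]
```

Flap is at about 1.0–1.2 rad. Pushing along the lane.

Call:
move_arm --pt "0.3 0 0.08 0 0 0" --pt "0.8 0 0.21 0 0 0" --pt "1.4 0 0.37 0 0 0" --pt "2 0 0.53 0 0 0" --pt "2.6 0 0.69 0 0 0" --pt "3.2 0 0.85 0 0 0" --pt "3.8 0 1.01 0 0 0" --pt "4.4 0 1.17 0 0 0" --pt "5 0 1.33 0 0 0" --pt "5.6 0 1.49 0 0 0" --pt "6.2 0 1.64 0 0 0" --pt "6.8 0 1.8 0 0 0" --pt "7.4 0 1.96 0 0 0" --pt "8 0 2.12 0 0 0" --pt "8.6 0 2.28 0 0 0" --pt "9.1 0 2.41 0 0 0" --pt "9.5 0 2.52 0 0 0" --pt "9.8 0 2.6 0 0 0" --pt "10 0 2.65 0 0 0" --pt "10 0 2.65 0 0 0"

```text
clock: 6.25
eef_pos: [584.9, 58.1, 16.3]
tool_rot: [-3.033, -0.252, -2.963]
force: [5.7, -2.4, 5.5]
width: 66.1
```

```bash
python3 -c "
from h import *
import cv2
st();goto(-18,-8,14);goto(-12,-8,15)
b=eyes.get_image('side')[140:215,250:390,::-1]
b=cv2.convertScaleAbs(cv2.resize(b,(640,343),interpolation=cv2.INTER_CUBIC),alpha=1.4)
a=cv2.resize(eyes.get_image('wrist')[:,:,::-1],(400,250));cv2.imwrite('pics/d3.png',np.vstack([b,np.pad(a,((0,0),(0,240),(0,0)))]))
"
```

```text
6.25 [-45.8  -8.9] 16.3 F [ 5.7 -2.4  5.5] w 66.1 q [-0.18  0.94 -0.05  1.59  0.19  0.88  1.41]
inc [ 2.63 -0.06  0.93] [-0.   0.5 -0. ]
inc [ 3.24 -0.07  0.98] [-0.   0.5 -0. ]
```

View pics/d3.png

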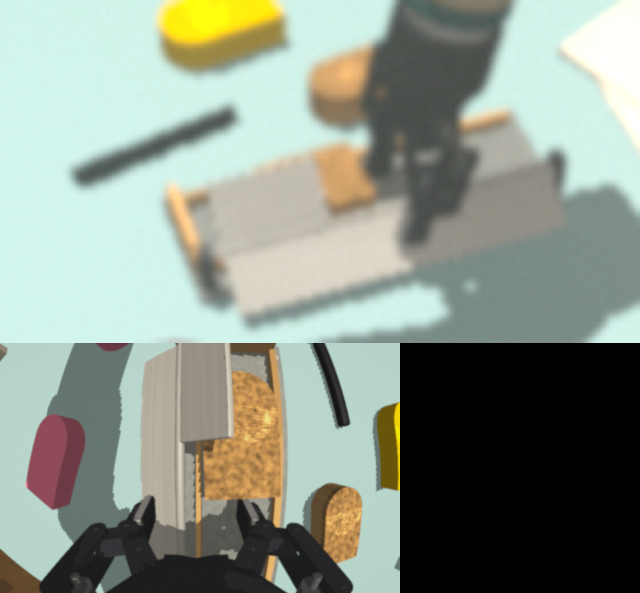

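The wrist view shows the sole straight and halfway under the raised flap, with the heel at the pusher. Continuing slowly.

Call:
move_arm --pt "0.3 0 0.09 0 0 0" --pt "0.7 0 0.2 0 0 0" --pt "1.1 0 0.32 0 0 0" --pt "1.5 0 0.44 0 0 0" --pt "1.9 0 0.56 0 0 0" --pt "2.2 0 0.65 0 0 0" --pt "2.4 0 0.7 0 0 0" --pt "2.4 0 0.7 0 0 0"

```text
clock: 7.15
eef_pos: [560.9, 53.1, 15.8]
tool_rot: [-3.033, -0.251, -2.963]
force: [6.6, -3.4, 7.0]
width: 66.2
```

```bash
python3 -c "
from h import *
st()
import cv2
im=eyes.get_image('wrist');cv2.imwrite('pics/w4.png',im[:,:,::-1])
"
```

```text
7.15 [-21.3  -8.9] 15.8 F [ 6.6 -3.4  7. ] w 66.2 q [-0.18  0.92 -0.05  1.66  0.19  0.83  1.4 ]
```

View pics/w4.png

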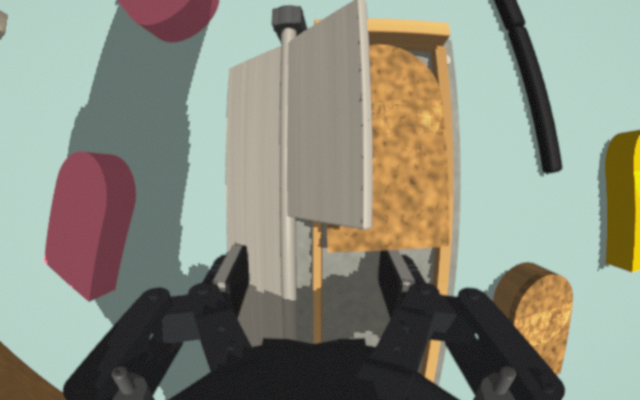

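Toe at about (378,45), stop's inner edge at about row 37, heel edge at row 249: nearly there. Checking the gap.

```bash
python3 -c "
from h import *
for n,u,v,z in (('toe',378,45,36),('stop face top',400,38,30),('heelL',447,248,36),('heelR',330,250,36)): print(n,wcast(u,v,z))"
```

```text
toe [ 81.7 -39.7]
stop face top [ 88.9 -51.7]
heelL [-12.5 -71.1]
heelR [-13.2 -16.9]
```

Call:
move_arm --pt "0.1 0 0.03 0 0 0" --pt "0.2 0 0.06 0 0 0" --pt "0.3 0 0.09 0 0 0" --pt "0.4 0 0.12 0 0 0" --pt "0.4 0 0.12 0 0 0"

```text
clock: 7.7
eef_pos: [557.3, 52.4, 15.6]
tool_rot: [-3.033, -0.25, -2.963]
force: [7.1, -3.6, 6.7]
width: 66.0
```

Call:
move_arm --pt "0.1 0 0.03 0 0 0" --pt "0.2 0 0.06 0 0 0" --pt "0.3 0 0.09 0 0 0" --pt "0.3 0 0.09 0 0 0"

```text
clock: 8.1
eef_pos: [554.3, 51.8, 15.5]
tool_rot: [-3.033, -0.25, -2.963]
force: [7.0, -2.8, 7.2]
width: 66.1
```

Call:
move_arm --pt "0.1 0 0.03 0 0 0" --pt "0.2 0 0.06 0 0 0" --pt "0.2 0 0.06 0 0 0"

```text
clock: 8.4
eef_pos: [552.1, 51.3, 15.4]
tool_rot: [-3.033, -0.251, -2.963]
force: [6.8, -2.7, 6.0]
width: 66.0
```

Call:
move_arm --pt "0.1 0 0.03 0 0 0" --pt "0.2 0 0.06 0 0 0" --pt "0.2 0 0.06 0 0 0"

```text
clock: 8.7
eef_pos: [550.5, 51.0, 15.4]
tool_rot: [-3.033, -0.25, -2.963]
force: [6.8, -2.3, 6.6]
width: 66.1
```

```bash
python3 -c "
from h import *
st()
import cv2
im=eyes.get_image('wrist');cv2.imwrite('pics/w5.png',cv2.resize(im[0:270,200:480,::-1],None,fx=2,fy=2))
"
```

```text
8.7 [-10.7  -9. ] 15.4 F [ 6.8 -2.3  6.6] w 66.1 q [-0.18  0.91 -0.05  1.7   0.19  0.8   1.4 ]
```

View pics/w5.png

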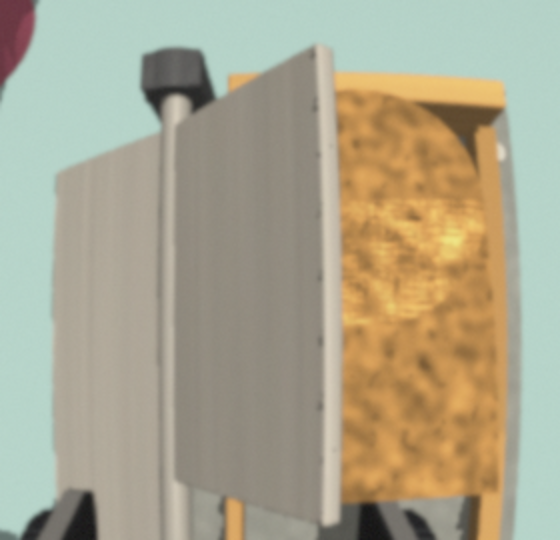

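Toe now visually overlaps the stop's top edge (crop (355,92) against edge row ~98). Pushing gently until the force rises.

```bash
python3 -c "
from h import *
for n,u,v,z in (('toe',377,45.5,36),('stop face top',430,51,30),('stop outer top',450,41,30),('heelL',448,246,36),('heelR',375,249,36)): print(n,wcast(u,v,z))"
```

```text
toe [ 91.9 -39.3]
stop face top [ 93.  -66.4]
stop outer top [ 99.7 -77.8]
heelL [ -0.8 -71.4]
heelR [ -1.7 -37.1]
```

Call:
move_arm --pt "0.1 0 0.03 0 0 0" --pt "0.2 0 0.06 0 0 0" --pt "0.2 0 0.06 0 0 0"

```text
clock: 9.05
eef_pos: [550.3, 51.0, 15.5]
tool_rot: [-3.034, -0.246, -2.963]
force: [10.1, -2.2, 6.8]
width: 66.3
```

The tool stalled (0.2 mm of 2 mm commanded) and the force rose by 3.3 N, so the toe is on the stop. Holding, backing off, then letting the bar up gently.

Call:
move_arm --pt "0 0 0 0 0 0" --pt "0 0 0 0 0 0" --pt "0 0 0 0 0 0" --pt "-0.3 0 -0.08 0 0 0" --pt "-0.7 0 -0.19 0 0 0" --pt "-1.2 0 -0.32 0 0 0" --pt "-1.3 0 -0.8 0 0 0" --pt "-1.4 0 -1.3 0 0 0" --pt "-1.5 0 -1.8 0 0 0" --pt "-1.6 0 -2.4 0 0 0" --pt "-1.7 0 -3 0 0 0" --pt "-1.8 0 -3.6 0 0 0" --pt "-1.9 0 -4.4 0 0 0" --pt "-2 0 -5.4 0 0 0" --pt "-2 0 -7 0 0 0" --pt "-2 0 -9 0 0 0" --pt "-2 0 -11 0 0 0" --pt "-2 0 -12.5 0 0 0" --pt "-2 0 -13 0 0 0" --pt "-2 0 -13 0 0 0"

```text
clock: 11.05
eef_pos: [593.7, 73.9, 134.7]
tool_rot: [-3.034, -0.257, -2.963]
force: [0.1, 0.8, -0.6]
width: 66.4
```

```bash
python3 -c "
from h import *
st()
import cv2
im=eyes.get_image('wrist');b=eyes.get_image('side')[140:215,250:390,::-1]
b=cv2.convertScaleAbs(cv2.resize(b,(560,300),interpolation=cv2.INTER_CUBIC),alpha=1.4)
a=im[0:280,180:480,::-1];cv2.imwrite('pics/e1.png',np.vstack([b,np.pad(a,((0,0),(0,260),(0,0)))]))
"
```

```text
11.05 [-57.6 -22.5] 134.7 F [ 0.1  0.8 -0.6] w 66.4 q [-0.19  0.8  -0.07  1.5   0.16  1.11  1.43]
```

View pics/e1.png

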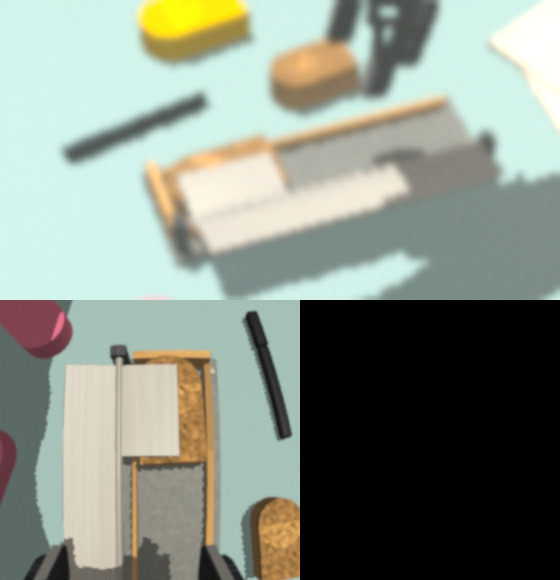

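The flap is down on the sole, with the toe (crop (180,357)) at the stop and the heel (row 463) just past the flap edge (row 456). Checking the numbers, then handing in.

```bash
python3 -c "
from h import *
for n,u,v,z in (('toe',360,57,36),('stop top',385,61,30),('heelL',385,161,36),('heelR',320,164,36),('flap edge',359,155,36)): print(n,wcast(u,v,z))
ctrl.finish_job()"
```

```text
toe [ 91.4 -50.6]
stop top [ 90.4 -73. ]
heelL [  0.3 -69.3]
heelR [ -2.3 -15.7]
flap edge [  5.1 -47.8]
the job is handed in; nothing more can be done
```

The sole is in the press with its toe on the end stop and the flap resting on it, and the job is handed in (no verdict is reported). One fingertip held the bar down with the flap at about 1.0–1.2 rad. The other pushed the sole along the lane until the tool stalled and the force rose by about 3 N. I then backed off, let the bar up and lifted clear.

**Last checks:**
- **Position:** the wrist camera puts the toe at press x ≈ 91 mm and the stop face at ≈ 90 mm, so they are touching.
- **Angle:** the heel edge is straight to within about 0.05 rad, and the sole centre is at y ≈ -43 mm.
- **Flap:** it looks down on the sole in the picture; I did not measure its closed angle.
- **Robot:** the tool is clear, with no force on it beyond the sensor noise.
- **Bystanders:** sole2 and the nearby marker looked undisturbed; I did not check the other things again.

**Disagreement:** the heel read x ≈ -1 mm, against the expected -5 mm. The flap's entry edge read 5 mm too far along in the same picture, so I put this down to a wrist-camera offset of about 4 mm.

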